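Lock off the glove box purge valve

TASK

Lock off the purge valve with the red collar: turn the collar by its handle until the hole in its lug lies over the hole in the cream post, then take the pin with the yellow grip from the rack and put it down through both holes until its flange rests on the lug. Let go of it and leave the pin with the black grip in the rack.

Things in the scene. Friction and masses are not known exactly. Their poses are not given: they have to be found in the camera images.
- post_hole (a point): Mouth centre of the fixed hole (26 mm wide, 50 deep) in the cream post's top (56 x 56, 83 mm above the table) of the fixed valve with the RED collar. z up, x level; the collar's upright axis is 70 mm away along -x. Pipe stubs below the collar reach 104 mm from that axis along +-y, tops 70 mm high. A fixed valve with a BLUE collar, already locked, stands beyond and shows the finished job.
- collar_hole (a point): Top centre of the 26 mm hole through the red collar's lug (10 thick, 52 wide; top 95 mm above table). The collar turns both ways with slight friction about the axis 70 mm along -x (x level, out through the hole; z up), stays put, starts 29 to 63 deg off. Handle: upright bar centred on the axis, 70 mm along y, 16 along x, rising 40 mm above this height. Lined up: this point is above post_hole.
- pin_grip (a point): Middle of the YELLOW grip (24 mm wide, 44 tall) of the 150 g locking pin upright in the rack. z up. Below the grip: flange 38 mm wide, 5 thick, underside 27 mm below this point; then a 16 mm steel shank 50 long, foot 77 mm below this point, last 15 mm tapered to 6. Seated, this point is 27 mm above collar_hole.
- spare_grip (a point): Middle of the BLACK grip of a pin of the same shape, to be left in the rack: a fixed aluminium block 60 x 160 x 60 mm high with two 20 mm holes, 54 deep, 100 mm apart along its length, one for each pin. The flanges rest on its top.
Not all that is in view belongs to the job. What is shaped like the part that bears pin_grip but green or purple is not meant.

How it is judged:
By the outcome, as a careful person would: the job done as asked, in the order asked, and still so for the second after the job is handed in, with the robot touching nothing.
It also fails if it takes over 51 s, if anything falls off the work surface, if the arm or the gripper's body presses on something with over 40 N, if the wrist force passes 120 N, or if a joint passes its speed limit or range.

ROBOT

A 7-joint arm with a two-finger parallel gripper is mounted at the origin on the work surface. World frame = base frame: x ahead of the robot, y to its left, z up, the work surface at z = 0. Lengths are in m, angles in rad, forces in N, time in s.
With the tool pointing down it reaches from about 0.425 to 0.925 m from the base axis. Payload 6.8 kg.
Tool frame: the origin (TCP) lies on the centre line of the jaws, within the pads' length; the fingertips stand 8 mm ahead of it and the grasp point (between the pads) lies 11 mm behind it (arm.tip_reach is the z of the fingertips in the tool frame, in m); z points along the fingers, y is the line along which they close (so a half turn about z gives the same grasp; the last joint's range is limited). The gripper opens to 88 mm and grips with 3 to 60 N. Pads are 20 mm wide; open, the fingers measure 115 mm over their backs; the gripper's body (75 mm by 178 mm) begins 61 mm behind the grasp point.
Start: joints at [1.185, 0.477, 0.022, 1.555, -0.011, 1.109, -0.083], TCP at [0.185, -0.649, 0.231] pointing down, gripper open.
Joint ranges: [-2.96, 2.96], [-0.34, 2.1], [-1.41, 1.46], [0.24, 2.44], [-1.37, 4.51], [0.17, 1.92], [-2.96, 2.96]. Speed limits (rad/s): [2.39, 2.39, 3.14, 3.14, 3.14, 3.14, 3.14].

INTERFACE

Orientations are given as [roll, pitch, yaw] about the fixed x, y, z axes, in that order (R = Rz(yaw) Ry(pitch) Rx(roll)).
In Python, from cell import arm, imaging gives the robot as it stands.
- The arm moves only by the tool servo_tool, never from a script. Its argument "plan" is one flat list of numbers, 6 for each row, row after row: the shift along the world's x, y, z in cm, then the turn, a rotation vector about the world's x, y, z in units of 6 degrees (1.0 is 6 degrees). In form: [tx, ty, tz, ax, ay, az, tx, ty, tz, ax, ay, az, ...]. A call has 1 to 5 rows; each row is the pose to reach, as a shift and turn from the pose commanded when the call began; what a row does not reach only later rows make up. A row lasts 1/8 s, in which the tool goes at most 62.5 mm and 10.7 degrees, less where a joint would pass 70% of its speed; a pose out of reach is approached as far as the arm can. A call with a gripper value outside its range is refused whole. "claw" is the gripper's target within -1 to 1 (fully open at 1, half-way at 0, shut at -1), set as the call begins (left out, the last holds). The fingers move at their own pace and stop on an object; "newtons" is the grip in N (left out, the last holds). Time passes only in rows, so rows that repeat a pose let the fingers close. It gives the time, the measured TCP pose, the force, the opening and the grip force at its end, in the units of the state.
- arm.observe(): the state, without advancing time (a new reading comes with each control period).
- imaging.snapshot(name): name is "scene" or "top" or "wrist"; returns the picture (400x640x3 uint8, red, green, blue); there is no depth.
- imaging.camera_params(name): a dict with "fovy" (degrees; the focal length in pixels is half the picture's height over the tangent of half this angle, whatever the lens; pixels are square), "cx", "cy" (the principal point, pixels), "k1" (the pictures are not rectified: a ray, as slopes to the right and down, at radius r is drawn at 1 + k1 r^2 times it, then the intrinsics apply), "pose" (4x4, takes a point from camera to world coordinates). Camera axes: x right, y down, z forward; pixel columns grow to the right and rows downward; lengths in m; the calibration is good to about 2 mm. A picture is of the moment at which its call begins: read the wrist's pose just before it. camera_params takes no time and is no camera call; for the wrist camera it gives the pose at the moment of the call.
- arm.job_done(): hands the job in; it is judged then, once.
The state is a dict: "time": time; "joints": joint angles; "dq": joint speeds; "tau": joint torques, N m; "tcp_pos": TCP position; "tool_rot": TCP orientation; "contact_force": force on the tool from outside, world axes, zero at the start; "moment": the same for the moment, N m; "opening": finger opening in m; "finger_force": force on a finger pad.
Only numpy, scipy, OpenCV 4.12 (cv2) and the standard library are available. Lean on these libraries where they do the work, as an engineer would, in place of code of your own. Each camera call takes 0.05 s, during which the arm holds its last target. There are 200 camera calls.

## Working session

There is one attempt and no reset: what is moved stays moved. The work goes in short steps, Python scripts to look and compute and a tool call to move; the robot and the scene stay as the last step left them, time stands still between calls to the robot, and variables do not carry over. Pictures are saved under pics/ and viewed, at most 13 in all, crops included, and the job is handed in when it is done.

Besides the shell and the picture viewer there is one more tool, called after ">>>" by a JSON object that holds its "method" and its "body", one argument or row to a line. servo_tool: Moves the arm, as the interface text tells. Its arguments: {"type":"object","properties":{"plan":{"type":"array"},"claw":{"type":"number"},"newtons":{"type":"number"}},"required":["plan"]}

```bash
mkdir -p pics; ls
cat > h.py <<'E'
import numpy as np, cv2
from cell import arm, imaging
def ray(cp,u,v):
    f=200/np.tan(np.radians(cp["fovy"])/2)
    d=np.array([(u-cp["cx"])/f,(v-cp["cy"])/f]); s=d.copy()
    for _ in range(20): s=d/(1+cp["k1"]*(s@s))
    P=np.array(cp["pose"]); return P[:3,3],P[:3,:3]@np.array([s[0],s[1],1])
def onz(cp,u,v,z):
    o,d=ray(cp,u,v); return o+d*(z-o[2])/d[2]
def proj(cp,p):
    f=200/np.tan(np.radians(cp["fovy"])/2)
    P=np.array(cp["pose"]); q=P[:3,:3].T@(np.array(p)-P[:3,3]); s=q[:2]/q[2]
    s=s*(1+cp["k1"]*(s@s)); return f*s[0]+cp["cx"],f*s[1]+cp["cy"]
def snap(n,fn=None):
    cp=imaging.camera_params(n); im=imaging.snapshot(n)
    if fn: cv2.imwrite("pics/"+fn,im[:,:,::-1])
    return cp,im
def blobs(im,lo,hi,amin=30):
    hsv=cv2.cvtColor(im,cv2.COLOR_RGB2HSV); m=cv2.inRange(hsv,np.array(lo),np.array(hi))
    n,l,s,c=cv2.connectedComponentsWithStats(m)
    return m,[(tuple(np.round(c[i],1)),s[i].tolist()) for i in range(1,n) if s[i][4]>=amin]
E
python3 - <<'E'
from h import *
s=arm.observe(); print(s["time"],s["tcp_pos"],s["tool_rot"],s["opening"])
ims=[]
for n in("scene","top"):
    cp,im=snap(n,n+"0.png"); ims.append(im); print(n,cp["fovy"],cp["k1"],np.round(cp["pose"],3).tolist())
E
```

```text
pics
0.0 [ 0.18492109 -0.64854849  0.22969742] [-3.13975484e+00  1.32841165e-04  2.77821667e-01] 0.08783651190980654
scene 51.08702361245865 -0.0364016416594186 [[-0.229, 0.834, -0.502, 1.015], [0.973, 0.2, -0.113, 0.109], [0.006, -0.514, -0.858, 0.823], [0.0, 0.0, 0.0, 1.0]]
top 57.02806888632521 -0.03009438323066905 [[-0.021, -0.994, 0.111, 0.505], [-1.0, 0.019, -0.018, 0.026], [0.016, -0.112, -0.994, 0.87], [0.0, 0.0, 0.0, 1.0]]
```

View pics/scene0.png

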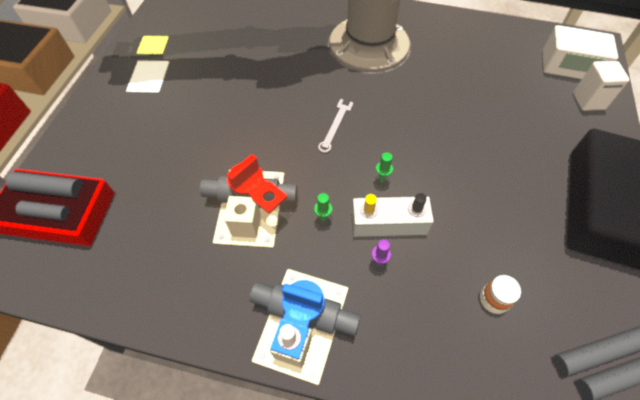

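View pics/top0.png

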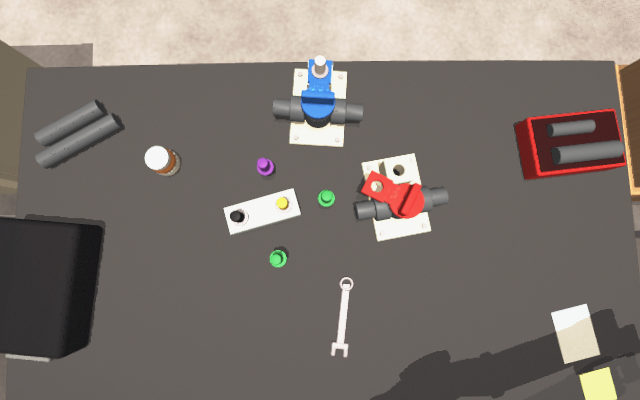

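Scene view: the red collar is at (256,183), with lug hole at (268,197) and post hole at (241,209). The pins are yellow (370,204) and black (419,203) in the rack, with loose green (323,204), (385,163) and purple (382,251) ones. In the top view, yellow is at (282,203), black (237,216), post hole (398,170), lug hole (376,187) and collar axis about (406,203). The pin meant is the yellow one in the rack. I'll measure both views and make one enlarged crop.

```bash
cat > m.py <<'E'
from h import *
C={}
for n in("scene","top"):
    im=cv2.imread(f"pics/{n}0.png")[:,:,::-1].copy(); cp=imaging.camera_params(n); C[n]=(cp,im)
    _,b=blobs(im,(20,150,120),(32,255,255),25); print(n,"yellow",b)
    _,b=blobs(im,(0,200,100),(6,255,255),80); print(n,"red",b)
t,s=C["top"][0],C["scene"][0]
def tri(a,b):
    o1,d1=ray(t,*a);o2,d2=ray(s,*b)
    k=np.linalg.lstsq(np.c_[d1,-d2],o2-o1,rcond=None)[0]
    p,q=o1+k[0]*d1,o2+k[1]*d2; return np.round((p+q)/2,4),round(np.linalg.norm(p-q),4)
print("yel",tri((282,203),(370,204)),"blk",tri((237,216),(419,203)))
print("post",onz(t,398,170,.083),onz(s,241,209,.083))
print("lug",onz(t,376,187,.095),onz(s,268,197,.095))
a=cv2.resize(C["top"][1][140:260,210:450],None,fx=3.33,fy=3.33,interpolation=2)
cv2.imwrite("pics/c1.png",a[:,:,::-1])
E
python3 m.py
```

```text
scene yellow [((np.float64(369.9), np.float64(202.7)), [365, 194, 11, 19, 170])]
scene red [((np.float64(9.6), np.float64(112.6)), [0, 83, 29, 67, 1061]), ((np.float64(255.4), np.float64(184.9)), [228, 155, 58, 57, 1150]), ((np.float64(67.5), np.float64(219.1)), [0, 170, 114, 75, 2324])]
top yellow []
top red []
yel (array([0.5869, 0.1   , 0.0917]), np.float64(0.0015)) blk (array([0.5611, 0.1959, 0.0909]), np.float64(0.0023))
post [ 0.6554268  -0.15313896  0.083     ] [ 0.65386505 -0.15110522  0.083     ]
lug [ 0.61709428 -0.10156401  0.095     ] [ 0.62062194 -0.10292823  0.095     ]
```

View pics/c1.png

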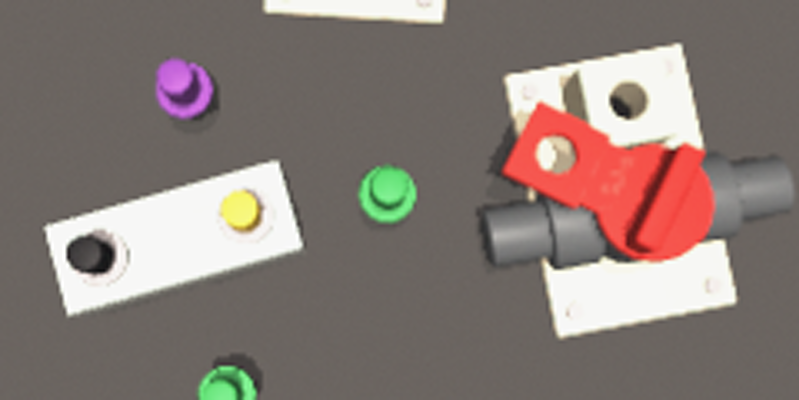

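The crop confirms it: yellow grip at (282,203), at the right end of the rack and beside the black one; the green and purple pins stand loose on the table. The lug is about 52° off and needs a clockwise turn. I'll move above the collar axis, near (0.586, -0.164).

>>> {"method": "servo_tool", "body": {
  "plan": [3.8,4.6,0.4,0,0,-0.7,7.6,9.2,0.8,0,0,-1.4,11.4,13.8,1.2,0,0,-2.1,15.2,18.4,1.6,0,0,-2.8,19,23,2,0,0,-3.5],
  "claw": 1,
  "newtons": 25
}}

```text
time: 0.72
tcp_pos: [0.376, -0.4174, 0.2506]
tool_rot: [-3.141, 0.0, -0.091]
contact_force: [0.4, -0.6, 0.2]
opening: 0.0881
finger_force: 0.0
```

>>> {"method": "servo_tool", "body": {
  "plan": [3.8,4.6,0.4,0,0,-0.7,7.6,9.2,0.8,0,0,-1.4,11.4,13.8,1.2,0,0,-2.1,15.2,18.4,1.6,0,0,-2.8,18,22,2,0,0,-3.5]
}}

```text
time: 1.35
tcp_pos: [0.5563, -0.1965, 0.2704]
tool_rot: [-3.141, 0.001, -0.456]
contact_force: [-0.4, -0.1, 0.7]
opening: 0.0877
finger_force: 0.0
```

Run:
```python
from h import *
s=arm.observe(); print(s["time"],s["tcp_pos"],s["tool_rot"],s["joints"])
cp,im=snap("wrist","w1.png"); print(np.round(cp["pose"],3).tolist())
np.save("pics/w1cp.npy",cp,allow_pickle=True)
```

```text
1.35 [ 0.55631526 -0.19645431  0.27042783] [-3.14119582e+00  6.22278184e-04 -4.55669941e-01] [ 0.3152974   0.3067763  -0.10209293  1.71338634  0.03354915  1.12366079
 -1.82305236]
[[-0.44, -0.871, -0.217, 0.615], [-0.898, 0.427, 0.108, -0.225], [-0.001, 0.243, -0.97, 0.424], [0.0, 0.0, 0.0, 1.0]]
```

View pics/w1.png

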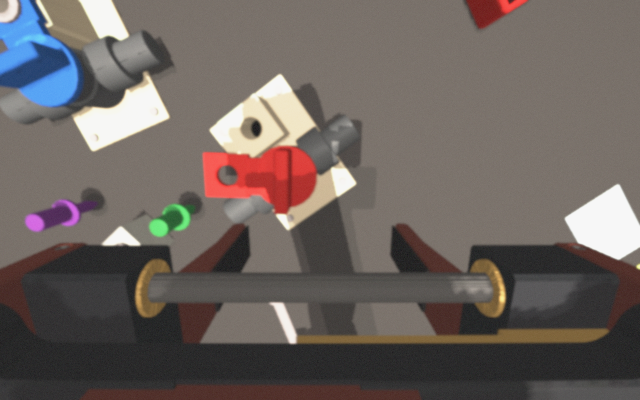

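Wrist view: the lug hole is at (228,174), the post hole at (254,128) and the handle bar runs from about (283,149) to (283,212). Joint 7 has little room for the clockwise turn, so I'll use the half-turned grasp.

Run:
```python
from h import *
im=cv2.imread("pics/w1.png")[:,:,::-1].copy(); cp=np.load("pics/w1cp.npy",allow_pickle=True).item()
g=im.astype(int).sum(2)
def dark(u,v,r,th):
    y,x=np.mgrid[v-r:v+r+1,u-r:u+r+1]; w=g[v-r:v+r+1,u-r:u+r+1]<th
    return x[w].mean(),y[w].mean(),w.sum()
print(dark(254,128,14,200))
hsv=cv2.cvtColor(im,cv2.COLOR_RGB2HSV); m=cv2.inRange(hsv,(0,170,80),(8,255,255))+cv2.inRange(hsv,(172,170,80),(180,255,255))
cs,h=cv2.findContours(m,cv2.RETR_CCOMP,cv2.CHAIN_APPROX_NONE)
for c,hh in zip(cs,h[0]):
    if hh[3]>=0 and cv2.contourArea(c)>60: print("hole",cv2.fitEllipse(c))
t=imaging.camera_params("top")
post=[onz(cp,254,128,.083)[:2],onz(t,398.8,170,.083)[:2]]; lug=[onz(cp,228,174,.095)[:2],onz(t,376,187,.095)[:2]]
for p,l in zip(post,lug):
    mid=(p+l)/2; d=l-p; L=np.linalg.norm(d); n=np.array([d[1],-d[0]])/L
    for sg in(1,-1):
        a=mid+sg*n*np.sqrt(.07**2-L*L/4)
        print("post",p,"lug",l,"axis",a,"ang lug",np.degrees(np.arctan2(*(l-a)[::-1])),"post",np.degrees(np.arctan2(*(p-a)[::-1])))
print("handle ends",onz(cp,283,149,.135),onz(cp,283,212,.135))
```

```text
(np.float64(255.54166666666666), np.float64(128.13541666666666), np.int64(96))
post [ 0.65249734 -0.15619284] lug [ 0.61851134 -0.10469775] axis [ 0.68794781 -0.09583338] ang lug -172.7248827457328 post -120.42667207410535
post [ 0.65249734 -0.15619284] lug [ 0.61851134 -0.10469775] axis [ 0.58306088 -0.16505721] ang lug 59.57332792589464 post 7.275117254267199
post [ 0.65539723 -0.15489542] lug [ 0.61709428 -0.10156401] axis [ 0.68646043 -0.09216522] ang lug -172.28368466028138 post -116.34403357904597
post [ 0.65539723 -0.15489542] lug [ 0.61709428 -0.10156401] axis [ 0.58603108 -0.16429421] ang lug 63.655966420954044 post 7.716315339718658
handle ends [ 0.61544177 -0.18316353  0.135     ] [ 0.55606915 -0.15166747  0.135     ]
```

>>> {"method": "servo_tool", "body": {
  "plan": [0.6,0.6,0,0,0,1.7,1.2,1.2,0,0,0,3.4,1.8,1.8,0,0,0,5.1,2.4,2.4,0,0,0,6.8,3,3,0,0,0,8.5]
}}

```text
time: 2.02
tcp_pos: [0.5848, -0.1692, 0.2702]
tool_rot: [-3.141, 0.001, 0.441]
contact_force: [-0.2, -0.5, 0.1]
opening: 0.0878
finger_force: 0.0
```

>>> {"method": "servo_tool", "body": {
  "plan": [0,0,0,0,0,1.7,0,0,0,0,0,3.4,0,0,0,0,0,5.1,0,0,0,0,0,6.8,0,0,0,0,0,8.5]
}}

```text
time: 2.65
tcp_pos: [0.5847, -0.1694, 0.2702]
tool_rot: [-3.141, 0.0, 1.331]
contact_force: [-0.0, 0.5, -0.3]
opening: 0.0879
finger_force: 0.0
```

>>> {"method": "servo_tool", "body": {
  "plan": [0,0,0,0,0,1.7,0,0,0,0,0,3.4,0,0,0,0,0,5.1,0,0,0,0,0,6.8,0,0,0,0,0,8.5]
}}

```text
time: 3.28
tcp_pos: [0.5846, -0.1694, 0.2701]
tool_rot: [-3.141, -0.001, 2.221]
contact_force: [0.4, 0.2, 0.4]
opening: 0.088
finger_force: 0.0
```

>>> {"method": "servo_tool", "body": {
  "plan": [0,0.2,-3,0,0,1.7,0,0.4,-6,0,0,3.4,0,0.4,-10,0,0,4.1,0,0.4,-14,0,0,4.1,0,0.4,-16,0,0,4.1]
}}

```text
time: 3.9
tcp_pos: [0.5835, -0.1653, 0.1082]
tool_rot: [-3.141, -0.003, 2.644]
contact_force: [0.7, -0.1, 0.1]
opening: 0.0878
finger_force: 0.0
```

>>> {"method": "servo_tool", "body": {
  "plan": [0,0,0,0,0,0,0,0,0,0,0,0,0,0,0,0,0,0,0,0,0,0,0,0,0,0,0,0,0,0],
  "claw": -1,
  "newtons": 15
}}

```text
time: 4.53
tcp_pos: [0.5853, -0.1652, 0.1111]
tool_rot: [3.142, 0.001, 2.644]
contact_force: [-0.5, 0.4, -0.8]
opening: 0.0417
finger_force: 0.0
```

>>> {"method": "servo_tool", "body": {
  "plan": [0,0,0,0,0,0,0,0,0,0,0,0]
}}

```text
time: 4.78
tcp_pos: [0.5851, -0.1651, 0.1107]
tool_rot: [3.142, -0.0, 2.644]
contact_force: [0.1, 0.3, 0.4]
opening: 0.021
finger_force: 0.0
```

Run:
```python
from h import *
s=arm.observe(); print(s["joints"],s["tcp_pos"],s["tool_rot"],s["moment"])
cp,im=snap("top"); t=cp
sc,ims=snap("scene")
a=cv2.resize(im[130:270,330:470],(420,420),interpolation=2); b=cv2.resize(ims[100:275,180:355],(380,420),interpolation=2)
cv2.imwrite("pics/c2.png",np.hstack([a,b])[:,:,::-1])
```

```text
[ 0.62472767  0.577969   -0.61143556  1.79097067  0.41090587  0.90277757
  0.90377384] [ 0.5850908  -0.1651464   0.11065477] [ 3.14158417e+00 -6.92177754e-05  2.64441887e+00] [ 0.00927877 -0.11485568  0.06550557]
```

View pics/c2.png

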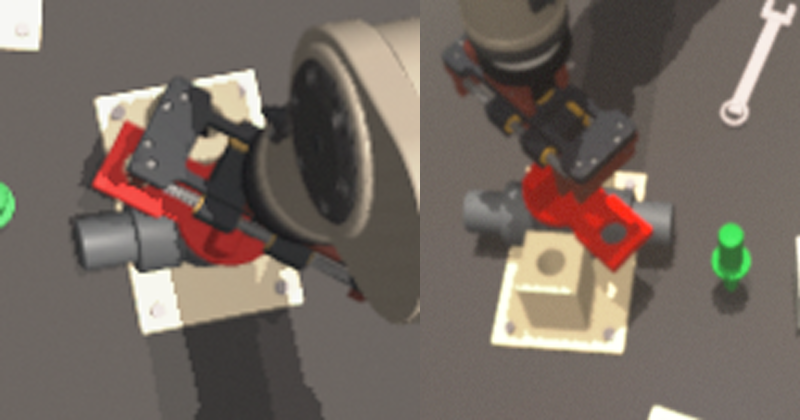

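The jaws straddle the handle and are still closing. The scene view shows the lug to the right of the post, so a clockwise turn is right.

>>> {"method": "servo_tool", "body": {
  "plan": [0,0,0,0,0,0,0,0,0,0,0,0,0,0,0,0,0,0]
}}

```text
time: 5.25
tcp_pos: [0.5853, -0.1649, 0.1107]
tool_rot: [3.141, 0.0, 2.645]
contact_force: [0.9, 1.7, -0.8]
opening: 0.016
finger_force: 15.0
```

>>> {"method": "servo_tool", "body": {
  "plan": [0,0,0,0,0,-1,0,0,0,0,0,-2,0,0,0,0,0,-3,0,0,0,0,0,-4,0,0,0,0,0,-5]
}}

```text
time: 5.88
tcp_pos: [0.5853, -0.1648, 0.1107]
tool_rot: [3.141, -0.0, 2.118]
contact_force: [1.2, 0.3, -1.2]
opening: 0.0156
finger_force: 15.0
```

>>> {"method": "servo_tool", "body": {
  "plan": [0,0,0,0,0,-1,0,0,0,0,0,-2,0,0,0,0,0,-3,0,0,0,0,0,-3.5,0,0,0,0,0,-3.5]
}}

```text
time: 6.5
tcp_pos: [0.5853, -0.1649, 0.1106]
tool_rot: [3.141, -0.0, 1.755]
contact_force: [1.3, 1.1, -2.4]
opening: 0.0162
finger_force: 15.0
```

Run:
```python
from h import *
s=arm.observe(); print(s["joints"],s["tcp_pos"],s["tool_rot"],s["moment"],s["opening"])
sc,ims=snap("scene","s3.png")
hsv=cv2.cvtColor(ims,cv2.COLOR_RGB2HSV); m=cv2.inRange(hsv,(0,170,80),(8,255,255))+cv2.inRange(hsv,(172,170,80),(180,255,255))
cs,h=cv2.findContours(m,cv2.RETR_CCOMP,cv2.CHAIN_APPROX_NONE)
for c,hh in zip(cs,h[0]):
    if hh[3]>=0 and cv2.contourArea(c)>30:
        e=cv2.fitEllipse(c); print(e, onz(sc,*e[0],.095))
b=cv2.resize(ims[120:270,170:370],(800,600),interpolation=2)
cv2.imwrite("pics/c3.png",b[:,:,::-1])
```

```text
[ 0.47526464  0.5350178  -0.40398059  1.80141333  0.26762432  0.8588332
  0.12995454] [ 0.58534863 -0.16485219  0.11063646] [ 3.14120415e+00 -1.03663185e-04  1.75508276e+00] [ 0.22072132 -0.45562883 -0.03360981] 0.01616408003566697
((240.15382385253906, 206.68798828125), (10.976749420166016, 14.425951957702637), 73.68186950683594) [ 0.65510263 -0.15028595  0.095     ]
```

View pics/c3.png

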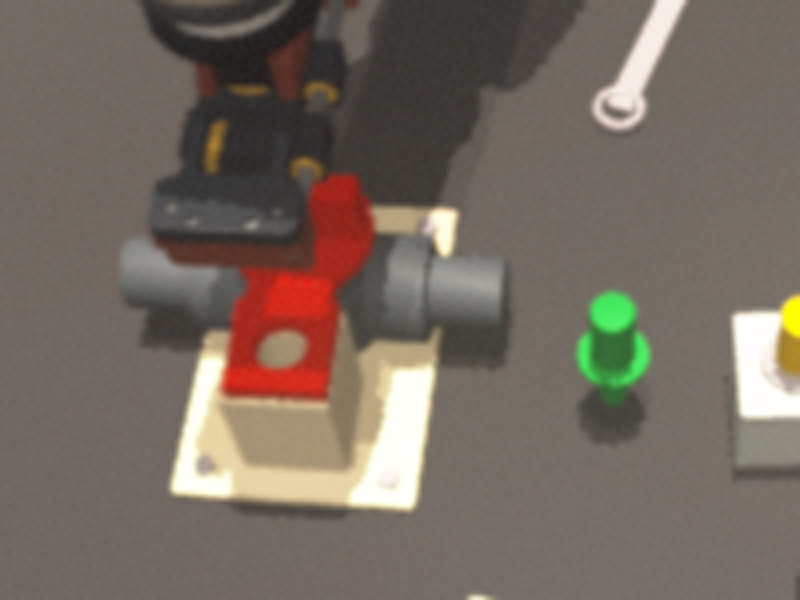

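Scene view: the lug now lies over the post, its hole at about (240,207). I'll let go, rise, and look straight down the holes with the wrist camera to check alignment.

>>> {"method": "servo_tool", "body": {
  "plan": [0,0,0,0,0,0,0,0,0,0,0,0,0,0,0,0,0,0,0,0,3,0,0,0,0,0,8,0,0,0],
  "claw": 1
}}

```text
time: 7.18
tcp_pos: [0.5836, -0.1651, 0.1899]
tool_rot: [-3.138, -0.002, 1.755]
contact_force: [0.7, -0.2, 0.3]
opening: 0.0629
finger_force: 0.0
```

>>> {"method": "servo_tool", "body": {
  "plan": [2,-1,4,0,0,0,5,-3,6,0,0,0,8,-5,6,0,0,0,8,-5,6,0,0,0]
}}

```text
time: 7.68
tcp_pos: [0.666, -0.217, 0.25]
tool_rot: [-3.142, 0.0, 1.752]
contact_force: [-0.5, 1.0, -0.2]
opening: 0.0876
finger_force: 0.0
```

```bash
cat > look.py <<'E'
from h import *
import sys
cp,im=snap("wrist"); s=arm.observe(); print(s["time"],s["tcp_pos"],s["tool_rot"])
hsv=cv2.cvtColor(im,cv2.COLOR_RGB2HSV); m=cv2.inRange(hsv,(0,170,80),(8,255,255))+cv2.inRange(hsv,(172,170,80),(180,255,255))
cs,h=cv2.findContours(m,cv2.RETR_CCOMP,cv2.CHAIN_APPROX_NONE)
for c,hh in zip(cs,h[0]):
    if hh[3]>=0 and cv2.contourArea(c)>100:
        e=cv2.fitEllipse(c); print("lug hole",e, onz(cp,*e[0],.095))
u,v=map(int,proj(cp,[.654,-.152,.095])); print(u,v)
u=np.clip(u,80,560);v=np.clip(v,60,340)
cv2.imwrite("pics/"+sys.argv[1],cv2.resize(im[v-60:v+60,u-80:u+80],(800,600),interpolation=2)[:,:,::-1])
E
python3 look.py c4.png
```

```text
7.725 [ 0.66502478 -0.21557519  0.24986875] [-3.14066833e+00 -7.12621389e-04  1.75344036e+00]
320 131
```

View pics/c4.png

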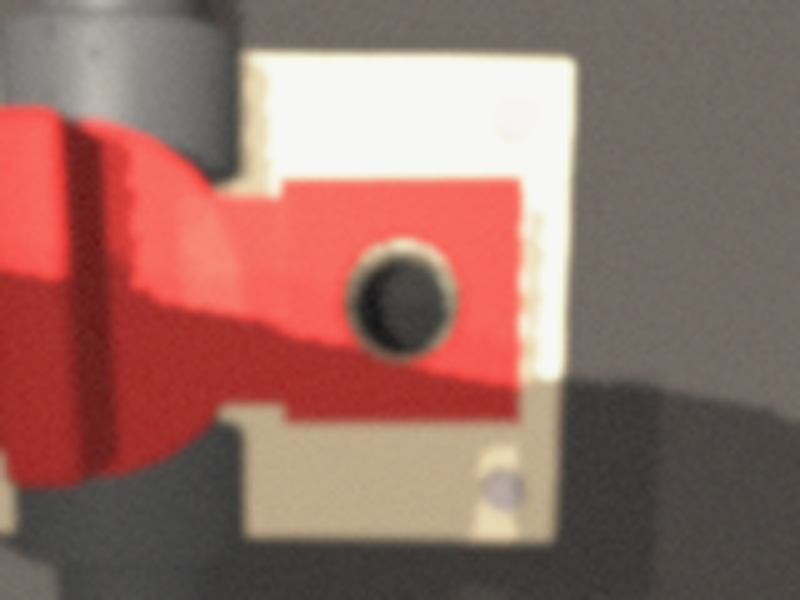

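The post hole is dark and centred within about 1 mm inside the lug hole (at about (401,300) in the crop), so the holes are aligned at (0.654, -0.152). Now the yellow pin.

>>> {"method": "servo_tool", "body": {
  "plan": [-1.3,5,0,0,0,0,-2.6,10,0,0,0,0,-3.9,15,0,0,0,0,-5.2,20,0,0,0,0,-6.6,25.2,0,0,0,0]
}}

```text
time: 8.35
tcp_pos: [0.5972, 0.0387, 0.2506]
tool_rot: [-3.141, 0.0, 1.755]
contact_force: [0.6, 0.1, -0.3]
opening: 0.0877
finger_force: 0.0
```

>>> {"method": "servo_tool", "body": {
  "plan": [0,0,0,0,0,0,0,0,0,0,0,0]
}}

```text
time: 8.6
tcp_pos: [0.5983, 0.0366, 0.2506]
tool_rot: [-3.141, 0.001, 1.755]
contact_force: [0.2, -0.3, 0.1]
opening: 0.0878
finger_force: 0.0
```

Run:
```python
from h import *
cp,im=snap("wrist","w5.png"); s=arm.observe(); print(s["time"],s["tcp_pos"],s["tool_rot"],s["joints"])
m,b=blobs(im,(20,120,100),(34,255,255),60); print(b)
for c,st in b:
    print(onz(cp,*c,.109), onz(cp,*c,.098))
    ys,xs=np.where(m[st[1]:st[1]+st[3],st[0]:st[0]+st[2]])
m,b=blobs(im,(130,80,60),(165,255,255),60)
for c,st in b: print("purple",c,st,onz(cp,*c,.09))
m,b=blobs(im,(45,120,60),(75,255,255),60)
for c,st in b: print("green",c,st,onz(cp,*c,.09))
print(np.round(cp["pose"],3).tolist(), proj(cp,[.587,.1,.109]))
```

```text
8.65 [0.59869736 0.03565104 0.25052656] [-3.14099750e+00  9.01726289e-04  1.75322331e+00] [ 0.22128607  0.38087597 -0.50004208  1.69251823  0.200312    1.11978858
 -0.15406807]
[((np.float64(319.2), np.float64(132.8)), [309, 123, 21, 21, 342])]
[0.58508972 0.09996754 0.109     ] [0.58507302 0.09990708 0.098     ]
purple (np.float64(398.4), np.float64(110.4)) [380, 94, 39, 34, 982] [0.6647162  0.13863241 0.09      ]
green (np.float64(221.2), np.float64(100.4)) [200, 86, 41, 32, 952] [0.47581828 0.11387795 0.09      ]
green (np.float64(316.0), np.float64(208.9)) [303, 194, 27, 32, 656] [0.59719871 0.01391057 0.09      ]
[[0.983, 0.178, 0.044, 0.586], [0.183, -0.954, -0.238, 0.102], [-0.0, 0.242, -0.97, 0.405], [0.0, 0.0, 0.0, 1.0]] (np.float64(321.0262999271086), np.float64(133.11686644896912))
```

View pics/w5.png

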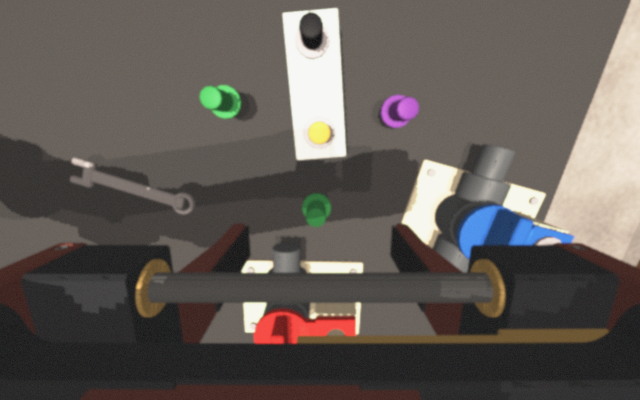

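Wrist view: yellow grip top at (319,133), giving x 0.585, y 0.100. Black is at (311,30) on the far end of the rack, purple at (398,110) and green at (221,100) and (316,209), all clear of the jaws if they're partly closed.

>>> {"method": "servo_tool", "body": {
  "plan": [-0.7,3.2,0,0,0,0,-1.35,6.4,0,0,0,0,-1.35,6.4,-4,0,0,0,-1.35,6.4,-8,0,0,0,-1.35,6.4,-11,0,0,0],
  "claw": 0
}}

```text
time: 9.28
tcp_pos: [0.5853, 0.0987, 0.1387]
tool_rot: [-3.14, 0.001, 1.752]
contact_force: [0.2, -0.7, -0.1]
opening: 0.0447
finger_force: 0.0
```

>>> {"method": "servo_tool", "body": {
  "plan": [0,0,-3,0,0,0,0,0,-6.1,0,0,0,0,0,-6.1,0,0,0]
}}

```text
time: 9.65
tcp_pos: [0.5841, 0.0986, 0.0773]
tool_rot: [-3.136, 0.001, 1.752]
contact_force: [-1.2, -0.3, 0.6]
opening: 0.0439
finger_force: 0.0
```

>>> {"method": "servo_tool", "body": {
  "plan": [0,0,0,0,0,0,0,0,0,0,0,0,0,0,0,0,0,0,0,0,0,0,0,0],
  "claw": -1,
  "newtons": 20
}}

```text
time: 10.15
tcp_pos: [0.5864, 0.1008, 0.081]
tool_rot: [3.14, 0.001, 1.754]
contact_force: [-1.2, -1.4, 6.9]
opening: 0.0237
finger_force: 20.0
```

>>> {"method": "servo_tool", "body": {
  "plan": [0,0,2,0,0,0,0,0,5,0,0,0,0,0,9,0,0,0,0,0,13,0,0,0,0,0,15,0,0,0]
}}

```text
time: 10.78
tcp_pos: [0.5864, 0.1015, 0.2335]
tool_rot: [3.137, -0.0, 1.755]
contact_force: [0.6, 0.5, -1.9]
opening: 0.0236
finger_force: 20.0
```

>>> {"method": "servo_tool", "body": {
  "plan": [0.9,-3.2,0,0,0,0,2.3,-8.4,0,0,0,0,3.7,-13.6,0,0,0,0,5.1,-18.8,0,0,0,0,6.2,-23,0,0,0,0]
}}

```text
time: 11.4
tcp_pos: [0.6478, -0.1316, 0.2309]
tool_rot: [3.141, 0.001, 1.753]
contact_force: [-0.1, -0.1, -0.7]
opening: 0.0234
finger_force: 20.0
```

>>> {"method": "servo_tool", "body": {
  "plan": [0.4,-1.5,0,0,0,0,0.65,-2.2,0,0,0,0,0.65,-2.2,0,0,0,0,0.65,-2.2,0,0,0,0]
}}

```text
time: 11.9
tcp_pos: [0.6541, -0.1489, 0.2299]
tool_rot: [3.141, -0.001, 1.757]
contact_force: [0.3, 0.0, -0.8]
opening: 0.024
finger_force: 20.0
```

Run:
```python
from h import *
s=arm.observe(); print(s["time"],s["tcp_pos"],s["tool_rot"],s["contact_force"],s["opening"])
out=[]
t,it=snap("top");sc,i2=snap("scene");w,iw=snap("wrist")
T=s["tcp_pos"]
for cp,im in((t,it),(sc,i2)):
    foot=proj(cp,T-[0,0,.069]); print("foot pred",foot,"hole pred",proj(cp,[.654,-.152,.095]))
    u,v=int(foot[0]),int(foot[1]); out.append(cv2.resize(im[v-50:v+50,u-50:u+50],(400,400),interpolation=2))
cv2.imwrite("pics/c6.png",np.hstack(out)[:,:,::-1])
```

```text
11.9 [ 0.65410487 -0.14889513  0.22992098] [ 3.14133857e+00 -8.71333856e-04  1.75703049e+00] [ 0.27721157  0.03306467 -0.78828563] 0.02396310508449712
foot pred (np.float64(404.46537485388984), np.float64(163.10710668436147)) hole pred (np.float64(398.7145568252533), np.float64(169.58984280515625))
foot pred (np.float64(234.92413534240916), np.float64(189.00523880267335)) hole pred (np.float64(239.52542564002547), np.float64(206.04615400146142))
```

View pics/c6.png

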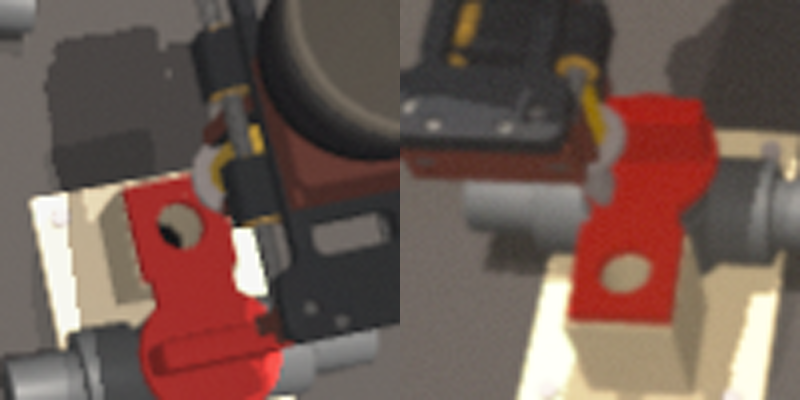

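The scene view shows the foot where predicted (234,190) and the lug hole at (240,207), so the pin hangs upright. I'll correct y by about 2 mm and descend in steps.

>>> {"method": "servo_tool", "body": {
  "plan": [0,-0.2,-1,0,0,0,0,-0.2,-3,0,0,0,0,-0.2,-5,0,0,0,0,-0.2,-5,0,0,0,0,-0.2,-5,0,0,0]
}}

```text
time: 12.68
tcp_pos: [0.6543, -0.1531, 0.1796]
tool_rot: [-3.142, -0.0, 1.754]
contact_force: [0.8, -0.1, -1.1]
opening: 0.0235
finger_force: 20.0
```

Run:
```python
from h import *
s=arm.observe(); print(s["time"],s["tcp_pos"],s["contact_force"])
out=[];T=s["tcp_pos"]
for n in("top","scene"):
    cp,im=snap(n); foot=proj(cp,T-[0,0,.069]); print(n,"foot",foot,"hole",proj(cp,[.654,-.152,.095]))
    u,v=int(foot[0]),int(foot[1]); print(u-35,v-35); out.append(cv2.resize(im[v-35:v+35,u-35:u+35],(400,400),interpolation=2))
cv2.imwrite("pics/c7.png",np.hstack(out)[:,:,::-1])
```

```text
12.675 [ 0.65427187 -0.15305706  0.17959216] [ 0.82808642 -0.12601279 -1.11296259]
top foot (np.float64(400.8262205513131), np.float64(168.02590367049467)) hole (np.float64(398.7145568252533), np.float64(169.58984280515625))
365 133
scene foot (np.float64(237.5895420192881), np.float64(202.1503654238838)) hole (np.float64(239.52542564002547), np.float64(206.04615400146142))
202 167
```

View pics/c7.png

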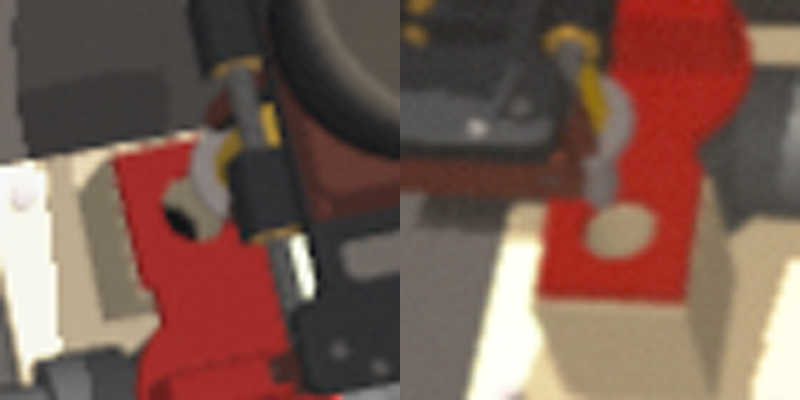

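The foot tip is at about (237,204) and the lug hole at (240.5,207.5). The wrist measurements and this view both suggest about 2 to 3 mm more in +y. I'll correct by 2.5 mm and lower.

>>> {"method": "servo_tool", "body": {
  "plan": [0,0.25,0,0,0,0,0,0.25,-1,0,0,0,0,0.25,-2,0,0,0,0,0.25,-2.5,0,0,0,0,0.25,-2.5,0,0,0]
}}

```text
time: 13.4
tcp_pos: [0.6537, -0.1506, 0.1538]
tool_rot: [-3.14, -0.001, 1.754]
contact_force: [-0.8, 0.7, -0.6]
opening: 0.0239
finger_force: 20.0
```

>>> {"method": "servo_tool", "body": {
  "plan": [0,0,-0.8,0,0,0,0,0,-1.5,0,0,0,0,0,-2.2,0,0,0,0,0,-2.6,0,0,0,0,0,-2.6,0,0,0]
}}

```text
time: 14.02
tcp_pos: [0.6539, -0.1506, 0.1282]
tool_rot: [-3.141, -0.0, 1.754]
contact_force: [-0.2, -0.2, -0.8]
opening: 0.0239
finger_force: 20.0
```

>>> {"method": "servo_tool", "body": {
  "plan": [0,0,-0.5,0,0,0,0,0,-0.9,0,0,0,0,0,-1.1,0,0,0,0,0,-1.2,0,0,0,0,0,-1.2,0,0,0]
}}

```text
time: 14.65
tcp_pos: [0.6541, -0.1506, 0.1167]
tool_rot: [3.142, -0.0, 1.754]
contact_force: [-0.1, -0.1, -0.7]
opening: 0.0237
finger_force: 20.0
```

>>> {"method": "servo_tool", "body": {
  "plan": [0,0,-0.1,0,0,0,0,0,-0.2,0,0,0,0,0,-0.2,0,0,0]
}}

```text
time: 15.02
tcp_pos: [0.6544, -0.1507, 0.1159]
tool_rot: [3.141, 0.001, 1.754]
contact_force: [-3.1, 0.2, 6.9]
opening: 0.0232
finger_force: 20.0
```

Contact came at the expected seated height. Releasing and rising.

>>> {"method": "servo_tool", "body": {
  "plan": [0,0,0,0,0,0,0,0,0,0,0,0,0,0,0,0,0,0,0,0,0,0,0,0],
  "claw": 0
}}

```text
time: 15.52
tcp_pos: [0.6541, -0.1506, 0.1145]
tool_rot: [-3.141, -0.0, 1.754]
contact_force: [-0.1, -0.3, 1.0]
opening: 0.0439
finger_force: 0.0
```

>>> {"method": "servo_tool", "body": {
  "plan": [0,0,2,0,0,0,0,0,5,0,0,0,0,0,9,0,0,0,0,0,13,0,0,0]
}}

```text
time: 16.02
tcp_pos: [0.6543, -0.1505, 0.2475]
tool_rot: [3.14, 0.0, 1.754]
contact_force: [-0.6, -0.6, 0.5]
opening: 0.0439
finger_force: 0.0
```

>>> {"method": "servo_tool", "body": {
  "plan": [-2,-4,0,0,0,0,-4,-9,0,0,0,0,-6,-14,0,0,0,0,-6,-14,0,0,0,0,-6,-14,0,0,0,0]
}}

```text
time: 16.65
tcp_pos: [0.5946, -0.29, 0.2459]
tool_rot: [3.14, -0.0, 1.754]
contact_force: [0.9, -0.6, 0.1]
opening: 0.0438
finger_force: 0.0
```

Run:
```python
from h import *
s=arm.observe(); print(s["time"],s["tcp_pos"],s["opening"])
out=[]
for n in("top","scene"):
    cp,im=snap(n); u,v=map(int,proj(cp,[.61,-.03,.1])); x0,y0=u-110,v-110
    m,b=blobs(im,(20,130,100),(34,255,255),25); print(n,b,"seated grip pred",proj(cp,[.654,-.152,.122]))
    out.append(cv2.resize(im[y0:y0+220,x0:x0+220],(400,400),interpolation=2))
cv2.imwrite("pics/c8.png",np.hstack(out)[:,:,::-1])
```

```text
16.65 [ 0.59458571 -0.29004977  0.24585661] 0.043827583806013724
top [((np.float64(402.1), np.float64(165.4)), [395, 159, 15, 14, 145])] seated grip pred (np.float64(401.5602658974956), np.float64(167.07899489245153))
scene [((np.float64(236.8), np.float64(197.9)), [229, 189, 15, 20, 205])] seated grip pred (np.float64(237.10571089111826), np.float64(199.20499157418644))
```

View pics/c8.png

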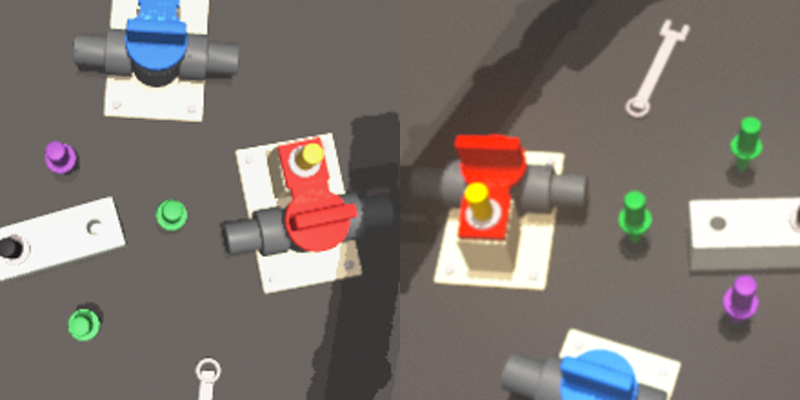

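The yellow pin stands seated on the red lug at top (402,165) and scene (237,198). That's within about 2 px of the seated prediction, with its flange on the lug. The black pin is still in the rack, the loose pins still stand where they were, and the robot is clear.

```bash
python3 -c "
from cell import arm
print(arm.job_done())"
```

```text
the job is handed in; nothing more can be done
None
```

The red collar is turned into line, the yellow pin is seated through both holes and released, and the black pin is still in the rack; I handed the job in at about 17 s on the robot's clock.

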